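# Set the drag pointer on a sprung bolt length gauge

## Robot

A 6-joint arm with a two-finger parallel gripper is mounted at the origin on the work surface. World frame = base frame: x ahead of the robot, y to its left, z up, the work surface at z = 0. Lengths are in m, angles in rad, forces in N, time in s.
With the tool pointing down it reaches from about 0.4 to 0.825 m from the base axis. Payload 7 kg.
Tool frame: the origin (TCP) lies midway between the tips of the shut fingers; the grasp point (between the pads) lies hold_point_z behind it (hold_point_z is the distance from the TCP to the grasp point, in m); z points along the fingers, y is the line along which they close (so a half turn about z gives the same grasp; the last joint's range is limited). The gripper opens to 88 mm and grips with 3 to 60 N. Pads are 19 mm wide; open, the fingers measure 130 mm over their backs; the gripper's body (78 mm by 193 mm) begins 47 mm behind the grasp point.
Start: joints at [-1.001, 0.359, 0.012, 0, -1.224, -0.288], TCP at [0.188, -0.648, 0.227] pointing down, gripper open.
Joint ranges: [-3.07, 3.07], [-1.43, 2.12], [-1.02, 1.25], [-3.03, 1.67], [-3.05, -0], [-3.03, 3.03]. Speed limits (rad/s): [2.39, 2.39, 3.01, 3.14, 3.14, 3.14].

## Interface

Orientations are given as [roll, pitch, yaw] about the fixed x, y, z axes, in that order (R = Rz(yaw) Ry(pitch) Rx(roll)).
In Python, from station import * gives the robot as it stands.
- The arm moves only by the tool apply_moves, never from a script. Its argument "steps" is a list of rows, each an object with "translation": the shift along the world's x, y, z scaled (see below), a list of three; "rotation": the turn, a rotation vector about the world's x, y, z scaled (see below), a list of three. A call has exactly 10 rows; each row is the pose to reach, as a shift and turn from the pose commanded when the call began; what a row does not reach only later rows make up. The controller multiplies each number of a shift by 250 mm and each number of a turn by 30 degrees. A row lasts 1/12 s, in which the tool goes at most 41.7 mm and 7.16 degrees, less where a joint would pass 70% of its speed; a pose out of reach is approached as far as the arm can. A call with a number of a shift or a turn outside -1 to 1 is refused whole. A call with a gripper value outside its range is refused whole. "jaw" is the closure, from -1 (fully open) to 1 (shut), so that 0 is half open, set as the call begins (left out, the last holds). The fingers move at their own pace and stop on an object; "newtons" is the grip in N (left out, the last holds). Time passes only in rows, so rows that repeat a pose let the fingers close, or fill a call up. It gives the time, the measured TCP pose, the force, the opening and the grip force at its end, in the units of the state.
- get_state(): the state, without advancing time (a new reading comes with each control period).
- grab_frame(name): name is "side" or "top" or "wrist"; returns the picture (400x640x3 uint8, blue, green, red); there is no depth.
- camera_model(name): a dict with "fx", "fy", "cx", "cy" (pixels), "xyz" and "rotation" of the camera in the world. Camera axes: x right, y down, z forward; pixel columns grow to the right and rows downward; lengths in m; the calibration is good to about 2 mm. The wrist camera is an equidistant fisheye: a pixel r from the principal point sees the ray r / f radians off the axis. A picture is of the moment at which its call begins: read the wrist's pose just before it. camera_model takes no time and is no camera call; for the wrist camera it gives the pose at the moment of the call.
- job_done(): hands the job in; it is judged then, once.
The state is a dict: "t": time; "q": joint angles; "qd": joint speeds; "joint_efforts": joint torques, N m; "eef_pos": TCP position; "ee_rot": TCP orientation; "force": force on the tool from outside, world axes, zero at the start; "moment": the same for the moment, N m; "width": finger opening in m; "gripper_force": force on a finger pad.
Only numpy, scipy, OpenCV 4.12 (cv2) and the standard library are available. Lean on these libraries where they do the work, as an engineer would, in place of code of your own. Each camera call takes 0.05 s, during which the arm holds its last target. There are 200 camera calls.

## Task

First take the rusted square nut off the bench gauge and leave it lying flat on the blue mat, so that the gauge's red slide never runs into it. Then pull the red slide out against its spring until it has pushed the orange rider so far that the black pointer on it stands level with the green marker, hold it there for about a second, and ease the slide back in until it is fully home, without letting it snap; the rider stays behind as the reading. Never touch the rider with the robot, and leave the chalk holder, the washer and the red template where they lie.

Things in the scene. Friction and masses are not known exactly. Their poses are not given: they have to be found in the camera images.
- gauge: Bench length gauge, fixed: dark steel bed plate, z 0..6 mm. Origin on the table under the middle of the paddle's thickness at home; x: the way the slide is pulled out, y to the left of that, z up. Bed x -255..255, y -90..75 mm; white scale with black ticks at y -80; blue spring housing at x -245..-85, y -50..50, z up to 64 mm.
- channel (a point): Start of the rider's straight channel on the bed, at gauge x 0, y -45, z 6 mm; it runs 249 mm along the gauge's x, 29 mm wide between two aluminium walls 9 mm high.
- slide (a joint): How far the red slide is pulled out along the gauge's x axis, in m: 0 is fully home, 0.19 its end stop. A spring pulls it home with about 3 N at 0, growing to about 8 N at 0.16. The slide snaps back if it is let go while out.
- paddle (a point): Middle of the slide's upright red paddle (gauge y 25, z 48 mm): a plate 12 mm thick along gauge x, 66 wide (gauge y -8..58), z 16..80 mm. At home a 79 mm gap is free behind it, up to the housing, where fingers can go down to push it out; in the gap only a flat yellow blade, gauge y 10..40, top at z 12 mm.
- pusher (a point): Middle of the red pusher bar (gauge y -29, z 25 mm; moves with the paddle): 12 mm thick along gauge x, z 18..32 mm, from the paddle out to gauge y -61, across the channel. It pushes the rider's rear face.
- rider: Loose orange block in the channel, 60 mm long (gauge x), 26 wide, 30 high, about 150 g, with a thin black pointer fin across its top at mid-length. Origin at the centre of its underside, x along the channel. It starts a little ahead of the slide's pusher bar; it is only pushed forward and stays where it was pushed.
- pointer (a point): The black pointer on the rider: at the rider's mid-length (30 mm ahead of its rear face, so 36 mm ahead of the middle of the paddle's thickness when the pusher bar touches it), 35 mm above its underside.
- marker: Green block fixed beside the channel on the scale, at gauge y -78 mm: 12 mm long in the gauge's x (this length is the allowed band), 16 wide, 30 high. Origin at the centre of its underside, x along the gauge's x.
- nut: Rusted steel square nut, 60 x 60 x 30 mm, with a 33 mm hole, about 500 g, lying flat on the gauge's bed in front of the paddle, in its way. Origin at the centre of its underside; x and y square to its sides.
- mat: Blue mat fixed on the table, 180 (its x) x 160 x 3 mm. Origin at the centre of its underside.
- stand: Slotted steel stand fixed beside the gauge (an obstacle), 110 (its x) x 60 mm, 62 mm high, holding three upright bolts in a row along its x; the heads (36 mm across) reach up to 132 mm. Origin at the centre of its underside.
- holder: White ceramic chalk holder, loose, standing: 52 mm across, 82 mm high with the yellow chalk. Origin at the centre of its underside.
- washer: Dull pewter-grey lock washer, loose, lying flat: 80 mm outside, 44 mm inside, 9 mm thick. Origin at the centre of its underside.
- template: Red steel comb-shaped bolt template, loose, lying flat: 160 (its x) x 60 x 8 mm. Origin at about the centre of its underside.
Not all that is in view belongs to the job. Of the things that look like the nut, the larger one is meant.

How it is judged:
By the outcome, as a careful person would: the job done as asked, in the order asked, and still so for the second after the job is handed in, with the robot touching nothing.
It also fails if it takes over 69 s, if anything falls off the work surface, if the arm or the gripper's body presses on something with over 40 N, if the wrist force passes 120 N, or if a joint passes its speed limit or range.

## Working session

There is one attempt and no reset: what is moved stays moved. The work goes in short steps, Python scripts to look and compute and a tool call to move; the robot and the scene stay as the last step left them, time stands still between calls to the robot, and variables do not carry over. Pictures are saved under pics/ and viewed, at most 10 in all, crops included, and the job is handed in when it is done.

Besides the shell and the picture viewer there is one more tool, called after "Request:" by a JSON object that holds its "name" and its "arguments", one argument or row to a line. apply_moves: Moves the arm, as the interface text tells. Shifts and turns lie within -1 to 1; 1 stands for 250 mm of shift or 30 degrees of turn. Its arguments: {"type":"object","properties":{"steps":{"type":"array"},"jaw":{"type":"number"},"newtons":{"type":"number"}},"required":["steps"]}

```bash
mkdir -p pics; ls; python3 - <<'E'
from station import *
import cv2,numpy as np
s=get_state();print({k:np.round(v,3) for k,v in s.items()})
for n in("side","top","wrist"):
    m=camera_model(n);print(n,{k:np.round(v,3).tolist() for k,v in m.items() if not isinstance(v,str)})
    cv2.imwrite(f"pics/{n}0.png",grab_frame(n))
E
```

```text
pics
{'t': np.float64(0.0), 'q': array([-1.001,  0.359,  0.011, -0.   , -1.224, -0.288]), 'qd': array([-0.   , -0.001,  0.001, -0.   ,  0.001,  0.001]), 'joint_efforts': array([ 0.0000e+00, -5.8272e+01,  2.9304e+01,  6.9970e+00,  7.0000e-03,
       -0.0000e+00]), 'eef_pos': array([ 0.188, -0.648,  0.226]), 'ee_rot': array([ 3.14, -0.  , -2.86]), 'force': array([-0.081,  0.557, -0.653]), 'moment': array([-0.001, -0.038,  0.043]), 'gripper_force': np.float64(0.0), 'width': np.float64(0.088)}
side {'fx': 492.278, 'fy': 492.278, 'cx': 310.895, 'cy': 197.327, 'xyz': [0.459, 0.994, 0.682], 'rotation': [-2.157, 0.014, -3.077]}
top {'fx': 400.782, 'fy': 400.782, 'cx': 323.748, 'cy': 198.877, 'xyz': [0.39, 0.059, 0.858], 'rotation': [-2.978, 0.003, -1.581]}
wrist {'fx': 309.707, 'fy': 309.707, 'cx': 316.756, 'cy': 202.303, 'xyz': [0.121, -0.668, 0.384], 'rotation': [2.877, -0.001, 1.853]}
```

View pics/top0.png

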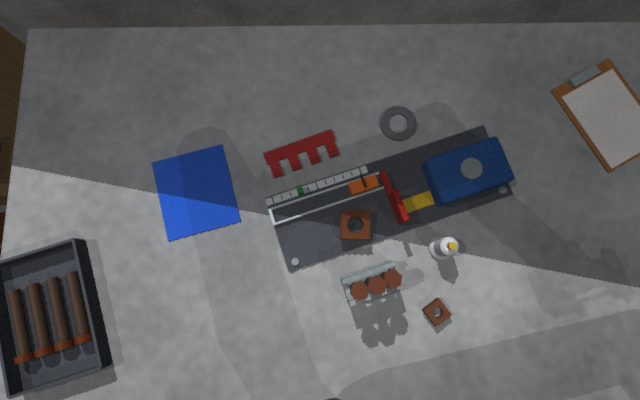

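View pics/side0.png

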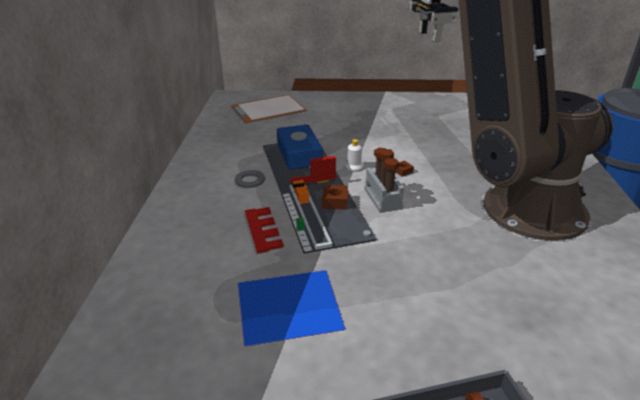

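The top view shows what could be taken for the nut: the large rusted square nut on the bed at (355,225), the small one at (437,312) and the rusty bolt heads at (375,287). The one on the bed is the larger and is meant. The mat is at (197,192), green marker (299,189), rider (364,185), paddle (395,197) and holder (445,247). The side view shows the same things: nut (336,196), paddle (322,168), marker (300,224).

```bash
cat > h.py <<'E'
import cv2,numpy as np
from station import *
from scipy.spatial.transform import Rotation as Ro
def ray(m,uv):
    uv=np.atleast_2d(uv).astype(float);d=np.c_[(uv[:,0]-m['cx'])/m['fx'],(uv[:,1]-m['cy'])/m['fy']]
    if m.get('fish'):
        r=np.linalg.norm(d,axis=1,keepdims=True)+1e-9;v=np.c_[d/r*np.sin(r),np.cos(r)]
    else: v=np.c_[d,np.ones(len(d))]
    return v@rot(m).T
def rot(m):
    r=np.array(m['rotation']);return r if r.shape==(3,3) else Ro.from_euler('xyz',r).as_matrix()
def plane(m,uv,z):
    v=ray(m,uv);p=np.array(m['xyz']);return p+v*((z-p[2])/v[:,2:])
def tri(m1,a,m2,b):
    u,v=ray(m1,a)[0],ray(m2,b)[0];p,q=np.array(m1['xyz']),np.array(m2['xyz'])
    s=np.linalg.lstsq(np.c_[u,-v],q-p,rcond=None)[0];x,y=p+s[0]*u,q+s[1]*v
    return (x+y)/2,np.linalg.norm(x-y)
def cam(n):
    m=dict(camera_model(n));m['fish']=n=='wrist';return m
COL=dict(blue=((105,150,40),(125,255,255)),green=((50,110,40),(85,255,255)),orange=((9,190,120),(17,255,255)),red=((0,200,60),(4,255,255)),rust=((3,90,40),(14,200,190)),yellow=((20,150,60),(32,255,255)))
def blobs(im,c,amin=15):
    k=cv2.inRange(cv2.cvtColor(im,cv2.COLOR_BGR2HSV),*COL[c])
    if c=='red':k|=cv2.inRange(cv2.cvtColor(im,cv2.COLOR_BGR2HSV),(175,200,60),(180,255,255))
    return sorted([x for x in cv2.findContours(k,cv2.RETR_EXTERNAL,cv2.CHAIN_APPROX_NONE)[0] if cv2.contourArea(x)>=amin],key=cv2.contourArea,reverse=True)
E
python3 - <<'E'
from h import *
for n in("top","side"):
    im=cv2.imread(f"pics/{n}0.png");m=cam(n)
    hsv=cv2.cvtColor(im,cv2.COLOR_BGR2HSV)
    if n=="top":
        for nm,(u,v) in dict(nut=(345,228),rider=(357,187),paddle=(397,200),small=(432,312),templ=(300,150),marker=(299,189)).items():print(nm,hsv[v,u])
    for c in COL:
        for b in blobs(im,c)[:6]:
            r=cv2.minAreaRect(b);print(n,c,np.round(r[0],1),np.round(r[1],1),round(r[2]),'z0:',np.round(plane(m,r[0],0.0)[0,:2],3),'corners',np.round(cv2.boxPoints(r)).astype(int).tolist())
im=cv2.imread("pics/top0.png");a=cv2.resize(im[120:280,260:520],None,fx=3,fy=3,interpolation=2);cv2.imwrite("pics/crop1.png",a)
E
```

```text
nut [ 10 159  98]
rider [ 11 198 121]
paddle [  0 178  86]
small [ 9 62 82]
templ [  1 172  98]
marker [ 67 136  77]
top blue [194.9 192.4] [81.  74.9] 76 z0: [0.549 0.341] corners [[149, 162], [222, 144], [241, 223], [168, 241]]
top blue [466.7 170.6] [48.7 83.6] 71 z0: [ 0.591 -0.254] corners [[419, 161], [498, 134], [514, 180], [435, 207]]
top green [299.5 189.6] [7.9 4.4] 72 z0: [0.553 0.113] corners [[296, 187], [300, 185], [303, 193], [299, 194]]
top orange [356.3 186.3] [10.1 13. ] 72 z0: [ 0.559 -0.011] corners [[349, 184], [361, 179], [364, 189], [352, 193]]
top orange [372.  180.9] [10.4  9.5] 72 z0: [ 0.571 -0.045] corners [[366, 177], [375, 174], [378, 184], [369, 187]]
top rust [354.5 224.5] [29. 29.] 90 z0: [ 0.475 -0.005] corners [[340, 210], [369, 210], [369, 239], [340, 239]]
top rust [375.9 284.7] [18.4 53.1] 71 z0: [ 0.349 -0.047] corners [[348, 285], [398, 267], [404, 285], [354, 302]]
top rust [594.4 122.8] [103.4  36.5] 54 z0: [ 0.697 -0.546] corners [[549, 92], [579, 70], [640, 154], [610, 175]]
top rust [ 51.9 347.1] [10.5 81.9] 72 z0: [0.231 0.62 ] corners [[
[... 1748 characters left out ...]
, [466, 91]]
side rust [334.5 196.5] [23. 25.] 90 z0: [ 0.476 -0.037] corners [[322, 185], [347, 185], [347, 208], [322, 208]]
side rust [391.4 163.3] [42.2 20.8] 37 z0: [ 0.322 -0.211] corners [[368, 159], [381, 142], [415, 168], [402, 184]]
side rust [474.5 395. ] [ 8. 17.] 90 z0: [0.245 0.512] corners [[466, 391], [483, 391], [483, 399], [466, 399]]
side rust [273.3 115.8] [ 6.1 64.5] 83 z0: [ 0.693 -0.518] corners [[241, 117], [305, 109], [306, 115], [242, 123]]
side rust [387.7 180.9] [16.8 12. ] 72 z0: [ 0.339 -0.117] corners [[379, 175], [391, 171], [396, 187], [385, 191]]
side yellow [355.  141.5] [5. 4.] 90 z0: [ 0.422 -0.34 ] corners [[353, 139], [357, 139], [357, 144], [353, 144]]
```

View pics/crop1.png

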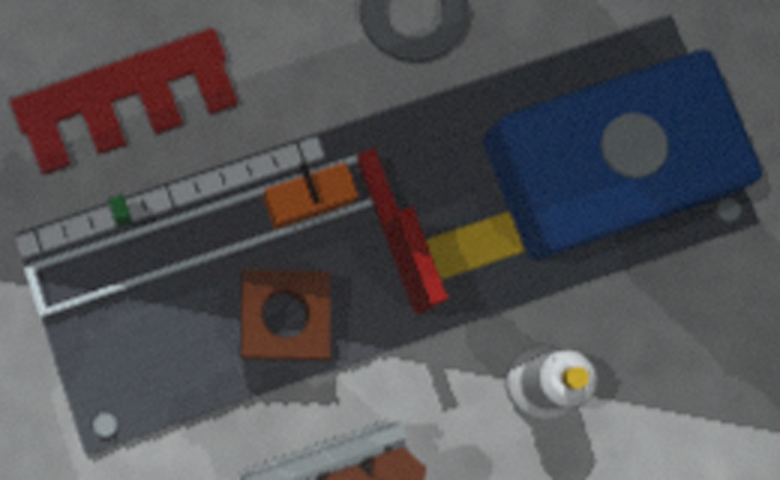

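The close crop confirms the choice: a big nut with a hole, its top face at about (355.5,225), nearly square to the world axes. It lies between the channel and the stand, in front of the paddle.

```bash
cat >> h.py <<'E'
def fitG(P,Q):  # gauge xy P -> world xy Q
    p0,q0=P.mean(0),Q.mean(0);a,b=P-p0,Q-q0
    th=np.arctan2((a[:,0]*b[:,1]-a[:,1]*b[:,0]).sum(),(a*b).sum());R=np.array([[np.cos(th),-np.sin(th)],[np.sin(th),np.cos(th)]])
    return th,R,q0-R@p0
E
python3 - <<'E'
from h import *
import station;print([ (k,getattr(station,k)) for k in dir(station) if 'hold' in k.lower()])
t,s=cam('top'),cam('side')
c=lambda *a:np.array(a)/3+[260,120]
Q=plane(t,np.array([c(672,17),c(755,222),c(92,458),c(17,235)]),.006)[:,:2]
P=np.array([[-.255,-.09],[-.255,.075],[.255,.075],[.255,-.09]])
th,R,o=fitG(P,Q);print('gauge',np.degrees(th),o,'res mm',np.round((P@R.T+o-Q)*1e3,1).tolist())
G=lambda p:np.round(((p[:,:2]-o)@R)*1e3,1).tolist()
W=lambda p:np.round(np.array(p)/1e3@R.T+o,4).tolist()
n=plane(t,np.array([c(243,270),c(330,272),c(333,358),c(242,358)]),.036);print('nut',n.round(4).tolist(),n.mean(0),G(n),G(n.mean(0)[None]))
# side view hole centre
im=cv2.imread('pics/side0.png')
print('tri nut',tri(t,c(286,314),s,(336,190)))
m=plane(t,np.array([c(113,198),c(126,196),c(131,219),c(118,223)]),.036);print('marker',G(m),G(m.mean(0)[None]), 'tri',tri(t,(299.5,189),s,(300.5,221)))
pd=plane(t,np.array([c(402,208),c(412,207),c(446,298),c(428,308)]),.08);print('paddle',G(pd))
rp=plane(t,np.array([c(303,150),c(315,200)]),.041);print('pointer',G(rp))
hd=plane(t,np.array([[360,291],[376,284],[393,278]]),.132);print('bolts',hd.round(3).tolist(),G(hd))
print('holder top',plane(t,np.array([[451.5,245.5]]),.082).round(3))
print('world: paddle back/gap',W([[-6,-8],[-6,58],[6,-8],[6,58],[0,25],[-46,25]]))
print('mat',tri(t,(194.9,192.4),s,(289.3,306)))
cv2.imwrite('pics/crop2.png',cv2.resize(im[120:260,230:430],None,fx=4,fy=4,interpolation=2))
E
```

```text
[('hold_point_z', 0.0188)]
gauge 108.42130646074504 [ 0.52722182 -0.08354306] res mm [[1.7, -0.3], [-0.4, -4.5], [0.2, 3.5], [-1.4, 1.3]]
nut [[0.5022, 0.0249, 0.036], [0.5002, -0.035, 0.036], [0.4411, -0.0353, 0.036], [0.4418, 0.0267, 0.036]] [ 0.47131177 -0.00466241  0.036     ] [[110.8, -10.6], [54.6, 10.3], [73.0, 66.5], [131.6, 46.2]] [[92.5, 28.1]]
tri nut (array([ 0.47164218, -0.00366342,  0.04070035]), np.float64(0.0012407500851397224))
marker [[179.5, -87.8], [170.5, -86.2], [172.4, -69.6], [181.8, -69.9]] [[176.1, -78.4]] tri (array([0.54862145, 0.11108643, 0.03009794]), np.float64(0.00021806882351208448))
paddle [[1.9, -10.1], [-4.5, -8.6], [-4.1, 54.9], [9.3, 57.2]]
pointer [[43.7, -75.9], [47.9, -39.8]]
bolts [[0.344, -0.002, 0.132], [0.356, -0.031, 0.132], [0.366, -0.061, 0.132]] [[135.1, 147.8], [104.2, 145.6], [72.0, 145.7]]
holder top [[ 0.425 -0.184  0.082]]
world: paddle back/gap [[0.5367, -0.0867], [0.4741, -0.1076], [0.5329, -0.0753], [0.4703, -0.0962], [0.5035, -0.0914], [0.518, -0.1351]]
mat (array([5.50464563e-01, 3.40571833e-01, 3.62674481e-04]), np.float64(0.0024376168343402506))
```

View pics/crop2.png

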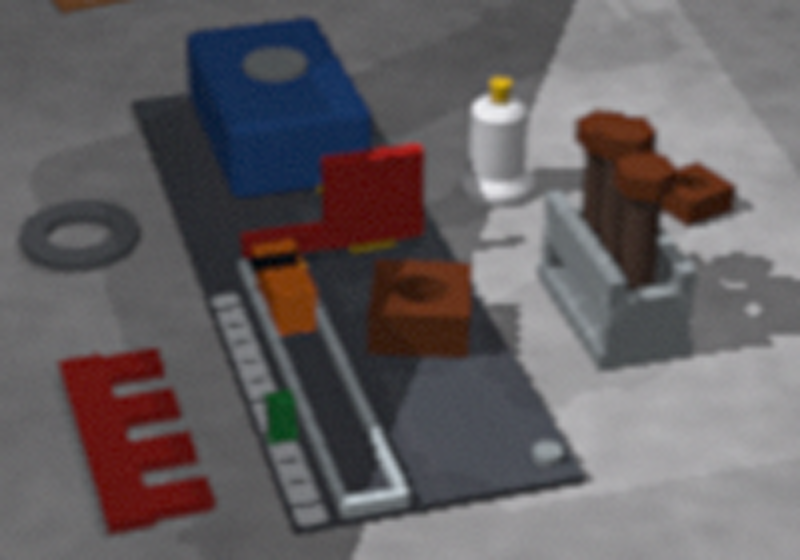

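Request:
{"name": "apply_moves", "arguments": {
  "steps": [
    {"translation":[0.04,0.09,0],"rotation":[0,0,-0.06]},
    {"translation":[0.08,0.18,0],"rotation":[0,0,-0.12]},
    {"translation":[0.12,0.27,0],"rotation":[0,0,-0.18]},
    {"translation":[0.16,0.36,0],"rotation":[0,0,-0.24]},
    {"translation":[0.2,0.45,0],"rotation":[0,0,-0.3]},
    {"translation":[0.24,0.54,0],"rotation":[0,0,-0.36]},
    {"translation":[0.28,0.63,0],"rotation":[0,0,-0.42]},
    {"translation":[0.32,0.72,0],"rotation":[0,0,-0.48]},
    {"translation":[0.36,0.8,0],"rotation":[0,0,-0.53]},
    {"translation":[0.4,0.88,0],"rotation":[0,0,-0.54]}
  ],
  "jaw": -1
}}

```text
t: 0.98
eef_pos: [0.2879, -0.4271, 0.2264]
ee_rot: [3.141, -0.0, 3.139]
force: [0.2, 0.2, -0.1]
width: 0.0876
gripper_force: 0.0
```

Request:
{"name": "apply_moves", "arguments": {
  "steps": [
    {"translation":[0.04,0.09,0],"rotation":[0,0,0]},
    {"translation":[0.08,0.18,0],"rotation":[0,0,0]},
    {"translation":[0.12,0.27,0],"rotation":[0,0,0]},
    {"translation":[0.16,0.36,0],"rotation":[0,0,0]},
    {"translation":[0.2,0.45,0],"rotation":[0,0,0]},
    {"translation":[0.24,0.54,0],"rotation":[0,0,0]},
    {"translation":[0.28,0.63,0],"rotation":[0,0,0]},
    {"translation":[0.32,0.72,0],"rotation":[0,0,0]},
    {"translation":[0.36,0.8,0],"rotation":[0,0,0]},
    {"translation":[0.38,0.88,0],"rotation":[0,0,0]}
  ]
}}

```text
t: 1.82
eef_pos: [0.3834, -0.2072, 0.2265]
ee_rot: [-3.142, 0.0, 3.141]
force: [0.7, 0.4, 1.0]
width: 0.0875
gripper_force: 0.0
```

Request:
{"name": "apply_moves", "arguments": {
  "steps": [
    {"translation":[0.04,0.09,0],"rotation":[0,0,0]},
    {"translation":[0.08,0.18,0],"rotation":[0,0,0]},
    {"translation":[0.12,0.27,0],"rotation":[0,0,0]},
    {"translation":[0.16,0.36,0],"rotation":[0,0,0]},
    {"translation":[0.2,0.45,0],"rotation":[0,0,0]},
    {"translation":[0.24,0.54,0],"rotation":[0,0,0]},
    {"translation":[0.28,0.63,0],"rotation":[0,0,0]},
    {"translation":[0.32,0.72,0],"rotation":[0,0,0]},
    {"translation":[0.35,0.8,0],"rotation":[0,0,0]},
    {"translation":[0.352,0.836,0],"rotation":[0,0,0]}
  ]
}}

```text
t: 2.65
eef_pos: [0.4717, 0.0026, 0.2263]
ee_rot: [-3.142, -0.0, -3.141]
force: [0.9, 0.4, -0.3]
width: 0.0876
gripper_force: 0.0
```

```bash
python3 - <<'E'
from h import *
s=get_state();print(s['t'],s['eef_pos'],s['ee_rot'])
m=cam('wrist');im=grab_frame('wrist');cv2.imwrite('pics/w1.png',im)
import json;m2={k:(np.array(v).tolist() if not isinstance(v,(bool,str)) else v) for k,v in m.items()};json.dump(m2,open('w1.json','w'));print(m2)
E
```

```text
2.65 [0.47165284 0.00258782 0.2263183 ] [-3.14154937e+00 -1.61545765e-05 -3.14129975e+00]
{'fx': 309.70691628693146, 'fy': 309.70691628693146, 'cx': 316.75562577154557, 'cy': 202.3034654616593, 'xyz': [0.40226039948482023, 0.0026327395752977767, 0.38494140234371854], 'rotation': [2.8770599554703735, 0.0006121252212547557, 1.5712817937849244], 'fish': True}
```

View pics/w1.png

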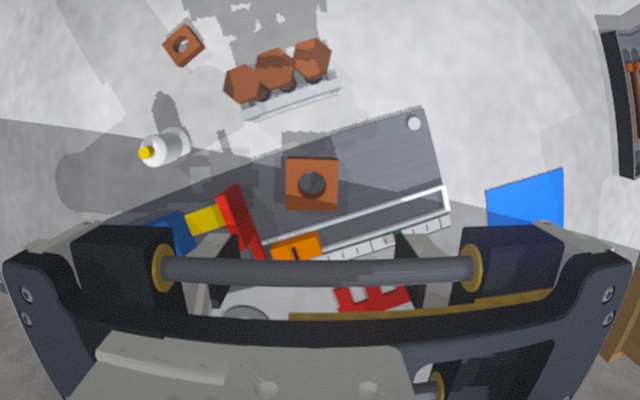

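The wrist view shows the nut at about (312,182), square to the view, with its hole at (312,182). The paddle is at (240,220), the rider at (296,246) and the mat at (525,200).

```bash
python3 - <<'E'
from h import *
import json
m=json.load(open('w1.json'));im=cv2.imread('pics/w1.png')
h=cv2.cvtColor(im,cv2.COLOR_BGR2HSV);k=np.zeros(h.shape[:2],np.uint8);k[150:215,278:345]=255
k&=cv2.inRange(h,(3,90,40),(16,255,255))
c=max(cv2.findContours(k,0,cv2.CHAIN_APPROX_NONE)[0],key=cv2.contourArea)
r=cv2.minAreaRect(c);print(r,'box',np.round(cv2.boxPoints(r),1).tolist())
p=plane(m,cv2.boxPoints(r),.036);print(p.round(4).tolist(),p.mean(0))
t=cam('top');print('tri hole',tri(m,(312,182),t,(355.5,225)))
E
```

```text
((311.245849609375, 183.37054443359375), (52.48604965209961, 52.96852493286133), 1.9749339818954468) box [[284.1000061035156, 208.89999389648438], [285.8999938964844, 156.0], [338.3999938964844, 157.8000030517578], [336.6000061035156, 210.6999969482422]]
[[0.5049, -0.036, 0.036], [0.4424, -0.0325, 0.036], [0.4445, 0.0269, 0.036], [0.5071, 0.0258, 0.036]] [ 0.4747331 -0.0039459  0.036    ]
tri hole (array([ 0.46891346, -0.0027877 ,  0.05464642]), np.float64(0.0001869829361647957))
```

Request:
{"name": "apply_moves", "arguments": {
  "steps": [
    {"translation":[0,0,-0.08],"rotation":[0,0,0]},
    {"translation":[0,0,-0.18],"rotation":[0,0,0]},
    {"translation":[0,0,-0.28],"rotation":[0,0,0]},
    {"translation":[0.004,0,-0.38],"rotation":[0,0,0]},
    {"translation":[0.004,0,-0.47],"rotation":[0,0,0]},
    {"translation":[0.004,-0.004,-0.55],"rotation":[0,0,0]},
    {"translation":[0.004,-0.008,-0.63],"rotation":[0,0,0]},
    {"translation":[0.004,-0.008,-0.7],"rotation":[0,0,0]},
    {"translation":[0.004,-0.008,-0.76],"rotation":[0,0,0]},
    {"translation":[0.004,-0.008,-0.79],"rotation":[0,0,0]}
  ]
}}

```text
t: 3.53
eef_pos: [0.4703, -0.0023, 0.0274]
ee_rot: [-3.141, -0.003, 3.14]
force: [-0.2, -0.1, -0.5]
width: 0.0876
gripper_force: 0.0
```

Request:
{"name": "apply_moves", "arguments": {
  "steps": [
    {"translation":[0,0,-0.01],"rotation":[0,0,0]},
    {"translation":[0,0,-0.02],"rotation":[0,0,0]},
    {"translation":[0,0,-0.03],"rotation":[0,0,0]},
    {"translation":[0,0,-0.042],"rotation":[0,0,0]},
    {"translation":[0,0,-0.042],"rotation":[0,0,0]},
    {"translation":[0,0,-0.042],"rotation":[0,0,0]},
    {"translation":[0,0,-0.042],"rotation":[0,0,0]},
    {"translation":[0,0,-0.042],"rotation":[0,0,0]},
    {"translation":[0,0,-0.042],"rotation":[0,0,0]},
    {"translation":[0,0,-0.042],"rotation":[0,0,0]}
  ]
}}

```text
t: 4.37
eef_pos: [0.4718, -0.0013, 0.0187]
ee_rot: [3.141, 0.0, 3.141]
force: [0.6, 0.6, -0.7]
width: 0.0879
gripper_force: 0.0
```

Request:
{"name": "apply_moves", "arguments": {
  "steps": [
    {"translation":[0,0,0],"rotation":[0,0,0]},
    {"translation":[0,0,0],"rotation":[0,0,0]},
    {"translation":[0,0,0],"rotation":[0,0,0]},
    {"translation":[0,0,0],"rotation":[0,0,0]},
    {"translation":[0,0,0],"rotation":[0,0,0]},
    {"translation":[0,0,0],"rotation":[0,0,0]},
    {"translation":[0,0,0],"rotation":[0,0,0]},
    {"translation":[0,0,0],"rotation":[0,0,0]},
    {"translation":[0,0,0],"rotation":[0,0,0]},
    {"translation":[0,0,0],"rotation":[0,0,0]}
  ],
  "jaw": 1,
  "newtons": 35
}}

```text
t: 5.2
eef_pos: [0.4715, -0.0016, 0.0185]
ee_rot: [-3.141, -0.0, 3.141]
force: [0.4, -4.5, 1.5]
width: 0.0599
gripper_force: 34.8
```

Request:
{"name": "apply_moves", "arguments": {
  "steps": [
    {"translation":[0,0,0.03],"rotation":[0,0,0]},
    {"translation":[0,0,0.08],"rotation":[0,0,0]},
    {"translation":[0,0,0.14],"rotation":[0,0,0]},
    {"translation":[0,0,0.2],"rotation":[0,0,0]},
    {"translation":[0,0,0.26],"rotation":[0,0,0]},
    {"translation":[0,0,0.32],"rotation":[0,0,0]},
    {"translation":[0,0,0.37],"rotation":[0,0,0]},
    {"translation":[0.01,0.04,0.4],"rotation":[0,0,0]},
    {"translation":[0.03,0.1,0.4],"rotation":[0,0,0]},
    {"translation":[0.05,0.18,0.4],"rotation":[0,0,0]}
  ]
}}

```text
t: 6.03
eef_pos: [0.4839, 0.0442, 0.119]
ee_rot: [3.141, 0.0, 3.139]
force: [1.1, 0.1, -7.0]
width: 0.0597
gripper_force: 34.8
```

Request:
{"name": "apply_moves", "arguments": {
  "steps": [
    {"translation":[0.02,0.1,0],"rotation":[0,0,0]},
    {"translation":[0.04,0.2,0],"rotation":[0,0,0]},
    {"translation":[0.06,0.3,0],"rotation":[0,0,0]},
    {"translation":[0.08,0.4,0],"rotation":[0,0,0]},
    {"translation":[0.1,0.5,0],"rotation":[0,0,0]},
    {"translation":[0.13,0.6,0],"rotation":[0,0,0]},
    {"translation":[0.16,0.7,0],"rotation":[0,0,0]},
    {"translation":[0.19,0.8,0],"rotation":[0,0,0]},
    {"translation":[0.22,0.9,0],"rotation":[0,0,0]},
    {"translation":[0.25,1.0,0],"rotation":[0,0,0]}
  ]
}}

```text
t: 6.87
eef_pos: [0.5459, 0.2954, 0.1177]
ee_rot: [-3.141, -0.002, 3.141]
force: [0.4, 0.0, -6.2]
width: 0.0598
gripper_force: 34.8
```

Request:
{"name": "apply_moves", "arguments": {
  "steps": [
    {"translation":[0.01,0.08,0],"rotation":[0,0,0]},
    {"translation":[0.02,0.14,-0.04],"rotation":[0,0,0]},
    {"translation":[0.02,0.18,-0.1],"rotation":[0,0,0]},
    {"translation":[0.02,0.2,-0.17],"rotation":[0,0,0]},
    {"translation":[0.02,0.2,-0.24],"rotation":[0,0,0]},
    {"translation":[0.02,0.2,-0.3],"rotation":[0,0,0]},
    {"translation":[0.02,0.2,-0.34],"rotation":[0,0,0]},
    {"translation":[0.02,0.2,-0.37],"rotation":[0,0,0]},
    {"translation":[0.02,0.2,-0.385],"rotation":[0,0,0]},
    {"translation":[0.02,0.2,-0.395],"rotation":[0,0,0]}
  ]
}}

```text
t: 7.7
eef_pos: [0.5516, 0.3436, 0.0193]
ee_rot: [-3.141, -0.0, 3.141]
force: [0.7, -0.4, -6.4]
width: 0.0598
gripper_force: 34.8
```

Request:
{"name": "apply_moves", "arguments": {
  "steps": [
    {"translation":[0,0,-0.003],"rotation":[0,0,0]},
    {"translation":[0,0,-0.006],"rotation":[0,0,0]},
    {"translation":[0,0,-0.009],"rotation":[0,0,0]},
    {"translation":[0,0,-0.011],"rotation":[0,0,0]},
    {"translation":[0,0,-0.013],"rotation":[0,0,0]},
    {"translation":[0,0,-0.014],"rotation":[0,0,0]},
    {"translation":[0,0,-0.015],"rotation":[0,0,0]},
    {"translation":[0,0,-0.015],"rotation":[0,0,0]},
    {"translation":[0,0,-0.015],"rotation":[0,0,0]},
    {"translation":[0,0,-0.015],"rotation":[0,0,0]}
  ]
}}

```text
t: 8.53
eef_pos: [0.5517, 0.3437, 0.0161]
ee_rot: [3.142, 0.0, 3.141]
force: [0.3, -0.2, -6.1]
width: 0.0597
gripper_force: 34.8
```

Request:
{"name": "apply_moves", "arguments": {
  "steps": [
    {"translation":[0,0,0],"rotation":[0,0,0]},
    {"translation":[0,0,0],"rotation":[0,0,0]},
    {"translation":[0,0,0],"rotation":[0,0,0]},
    {"translation":[0,0,0],"rotation":[0,0,0]},
    {"translation":[0,0,0],"rotation":[0,0,0]},
    {"translation":[0,0,0],"rotation":[0,0,0]},
    {"translation":[0,0,0],"rotation":[0,0,0]},
    {"translation":[0,0,0.03],"rotation":[0,0,0]},
    {"translation":[0,0,0.08],"rotation":[0,0,0]},
    {"translation":[0,0,0.15],"rotation":[0,0,0]}
  ],
  "jaw": -1
}}

```text
t: 9.37
eef_pos: [0.5512, 0.3431, 0.0537]
ee_rot: [-3.14, -0.001, 3.141]
force: [-0.8, -0.3, 0.0]
width: 0.0876
gripper_force: 0.0
```

Request:
{"name": "apply_moves", "arguments": {
  "steps": [
    {"translation":[0,0,0.08],"rotation":[0,0,0]},
    {"translation":[0,-0.02,0.17],"rotation":[0,0,0]},
    {"translation":[0,-0.08,0.27],"rotation":[0,0,0.05]},
    {"translation":[-0.01,-0.18,0.37],"rotation":[0,0,0.1]},
    {"translation":[-0.02,-0.3,0.46],"rotation":[0,0,0.2]},
    {"translation":[-0.04,-0.43,0.54],"rotation":[0,0,0.3]},
    {"translation":[-0.06,-0.57,0.58],"rotation":[0,0,0.4]},
    {"translation":[-0.08,-0.71,0.6],"rotation":[0,0,0.5]},
    {"translation":[-0.1,-0.85,0.6],"rotation":[0,0,0.58]},
    {"translation":[-0.12,-1.0,0.6],"rotation":[0,0,0.613]}
  ]
}}

```text
t: 10.2
eef_pos: [0.5215, 0.0924, 0.2058]
ee_rot: [3.141, 0.003, -2.818]
force: [0.6, -0.2, -0.2]
width: 0.0877
gripper_force: 0.0
```

Request:
{"name": "apply_moves", "arguments": {
  "steps": [
    {"translation":[-0.01,-0.1,0],"rotation":[0,0,0]},
    {"translation":[-0.02,-0.2,0],"rotation":[0,0,0]},
    {"translation":[-0.03,-0.3,0],"rotation":[0,0,0]},
    {"translation":[-0.04,-0.4,0],"rotation":[0,0,0]},
    {"translation":[-0.05,-0.5,0],"rotation":[0,0,0]},
    {"translation":[-0.06,-0.58,0],"rotation":[0,0,0]},
    {"translation":[-0.07,-0.65,0],"rotation":[0,0,0]},
    {"translation":[-0.072,-0.7,0],"rotation":[0,0,0]},
    {"translation":[-0.072,-0.73,0],"rotation":[0,0,0]},
    {"translation":[-0.072,-0.738,0],"rotation":[0,0,0]}
  ]
}}

```text
t: 11.03
eef_pos: [0.5037, -0.0918, 0.2046]
ee_rot: [-3.141, 0.001, -2.823]
force: [-0.9, 0.5, 0.5]
width: 0.0873
gripper_force: 0.0
```

```bash
python3 - <<'E'
from h import *
import json
s=get_state();print(s['t'],s['eef_pos'],s['ee_rot'],s['force'])
m=cam('wrist');im=grab_frame('wrist');cv2.imwrite('pics/w2.png',im)
json.dump({k:(np.array(v).tolist() if not isinstance(v,(bool,str)) else v) for k,v in m.items()},open('w2.json','w'))
cv2.imwrite('pics/w2c.png',cv2.resize(im[60:320,140:530],None,fx=2,fy=2,interpolation=2))
E
```

```text
11.0333 [ 0.50372361 -0.0918249   0.20461133] [-3.14122746e+00  1.28684490e-03 -2.82271292e+00] [-0.94722359  0.49165262  0.45382511]
```

View pics/w2c.png

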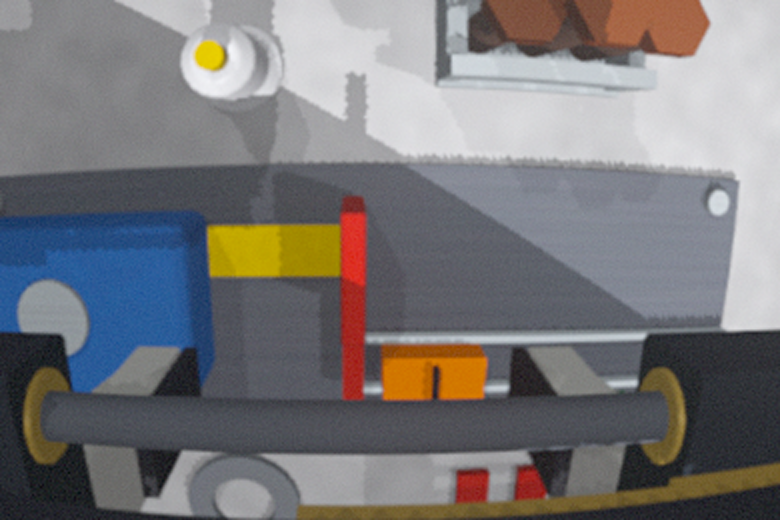

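The wrist view shows the paddle upright at crop columns 342–366, rows 197–400. The yellow blade is at (275,250), and the rider at (433,372) with its fin at 435. The bed corner is at (738,178). The tool is aligned with the gauge and nothing is in front of the paddle.

```bash
python3 - <<'E'
from h import *
import json
m=json.load(open('w2.json'))
c=lambda *a:np.array(a)/2+[140,60]
t0,o=np.radians(108.42),np.array([.52722,-.08354]);R=np.array([[np.cos(t0),-np.sin(t0)],[np.sin(t0),np.cos(t0)]])
G=lambda p:np.round((p[:,:2]-o)@R*1e3,1).tolist()
def show(n,pts,z):
    p=plane(m,np.array([c(*q) for q in pts]),z);print(n,G(p),p.round(4).tolist())
show('bed edge',[(5,177),(150,168),(400,162),(600,168),(738,178),(722,326)],.006)
show('wall top',[(372,338),(500,335),(640,332)],.015)
show('paddle top edges',[(344,205),(366,212),(343,300),(366,300),(343,390),(365,390)],.08)
show('blade',[(208,226),(208,276),(341,226),(341,276)],.012)
show('housing edge top',[(205,215),(213,345)],.064)
show('rider top',[(382,345),(486,345),(487,395),(383,395)],.036)
show('fin',[(435,367),(435,396)],.041)
E
```

```text
bed edge [[-225.1, 69.6], [-122.1, 69.6], [25.9, 70.4], [148.6, 70.2], [253.0, 69.7], [255.0, -33.0]] [[0.5323, -0.3191, 0.006], [0.4997, -0.2214, 0.006], [0.4523, -0.0812, 0.006], [0.4136, 0.0352, 0.006], [0.3811, 0.1345, 0.006], [0.478, 0.1688, 0.006]]
wall top [[10.0, -33.3], [88.1, -32.2], [183.3, -32.2]] [[0.5557, -0.0635, 0.015], [0.5299, 0.0102, 0.015], [0.4999, 0.1005, 0.015]]
paddle top edges [[-5.1, 55.5], [5.0, 52.2], [-5.9, 9.9], [5.1, 9.9], [-6.3, -37.3], [4.8, -37.3]] [[0.4762, -0.1059, 0.08], [0.4761, -0.0953, 0.08], [0.5197, -0.0922, 0.08], [0.5163, -0.0818, 0.08], [0.5646, -0.0777, 0.08], [0.5611, -0.0672, 0.08]]
blade [[-86.0, 34.7], [-87.7, 4.5], [-8.1, 33.9], [-8.3, 4.2]] [[0.5215, -0.1761, 0.012], [0.5507, -0.1682, 0.012], [0.4976, -0.1019, 0.012], [0.5258, -0.0927, 0.012]]
housing edge top [[-74.6, 49.1], [-74.8, -19.6]] [[0.5042, -0.1699, 0.064], [0.5694, -0.1483, 0.064]]
rider top [[15.1, -29.9], [74.9, -30.5], [77.9, -62.3], [16.1, -61.1]] [[0.5508, -0.0598, 0.036], [0.5325, -0.0028, 0.036], [0.5617, 0.01, 0.036], [0.5801, -0.049, 0.036]]
fin [[45.1, -41.6], [45.9, -59.8]] [[0.5524, -0.0276, 0.041], [0.5695, -0.0211, 0.041]]
```

Request:
{"name": "apply_moves", "arguments": {
  "steps": [
    {"translation":[0.009,0.004,-0.04],"rotation":[0,0,0]},
    {"translation":[0.018,0.008,-0.1],"rotation":[0,0,0]},
    {"translation":[0.018,0.008,-0.18],"rotation":[0,0,0]},
    {"translation":[0.018,0.008,-0.27],"rotation":[0,0,0]},
    {"translation":[0.018,0.008,-0.36],"rotation":[0,0,0]},
    {"translation":[0.018,0.008,-0.45],"rotation":[0,0,0]},
    {"translation":[0.018,0.008,-0.54],"rotation":[0,0,0]},
    {"translation":[0.018,0.008,-0.62],"rotation":[0,0,0]},
    {"translation":[0.018,0.008,-0.68],"rotation":[0,0,0]},
    {"translation":[0.018,0.008,-0.72],"rotation":[0,0,0]}
  ]
}}

```text
t: 11.92
eef_pos: [0.5073, -0.0881, 0.0213]
ee_rot: [3.141, -0.003, -2.821]
force: [-1.7, 0.7, -0.5]
width: 0.0877
gripper_force: 0.0
```

Request:
{"name": "apply_moves", "arguments": {
  "steps": [
    {"translation":[0,0,0],"rotation":[0,0,0]},
    {"translation":[0,0,0],"rotation":[0,0,0]},
    {"translation":[0,0,0],"rotation":[0,0,0]},
    {"translation":[0,0,0],"rotation":[0,0,0]},
    {"translation":[0,0,0],"rotation":[0,0,0]},
    {"translation":[0,0,0],"rotation":[0,0,0]},
    {"translation":[0,0,0],"rotation":[0,0,0]},
    {"translation":[0,0,0],"rotation":[0,0,0]},
    {"translation":[0,0,0],"rotation":[0,0,0]},
    {"translation":[0,0,0],"rotation":[0,0,0]}
  ],
  "jaw": 1,
  "newtons": 25
}}

```text
t: 12.75
eef_pos: [0.5082, -0.0889, 0.0236]
ee_rot: [-3.142, 0.0, -2.822]
force: [0.6, -0.2, -0.4]
width: 0.0272
gripper_force: 0.0
```

Request:
{"name": "apply_moves", "arguments": {
  "steps": [
    {"translation":[0,0,0],"rotation":[0,0,0]},
    {"translation":[0,0,0],"rotation":[0,0,0]},
    {"translation":[0,0,0],"rotation":[0,0,0]},
    {"translation":[0,0,0],"rotation":[0,0,0]},
    {"translation":[0,0,0],"rotation":[0,0,0]},
    {"translation":[0,0,0],"rotation":[0,0,0]},
    {"translation":[0,0,0],"rotation":[0,0,0]},
    {"translation":[0,0,0],"rotation":[0,0,0]},
    {"translation":[0,0,0],"rotation":[0,0,0]},
    {"translation":[0,0,0],"rotation":[0,0,0]}
  ]
}}

```text
t: 13.58
eef_pos: [0.5082, -0.0889, 0.0236]
ee_rot: [-3.142, -0.0, -2.822]
force: [1.5, -3.6, -1.1]
width: 0.0121
gripper_force: 25.0
```

Request:
{"name": "apply_moves", "arguments": {
  "steps": [
    {"translation":[-0.004,0.011,0],"rotation":[0,0,0]},
    {"translation":[-0.008,0.025,0],"rotation":[0,0,0]},
    {"translation":[-0.013,0.04,0],"rotation":[0,0,0]},
    {"translation":[-0.021,0.063,0],"rotation":[0,0,0]},
    {"translation":[-0.03,0.09,0],"rotation":[0,0,0]},
    {"translation":[-0.04,0.12,0],"rotation":[0,0,0]},
    {"translation":[-0.05,0.15,0],"rotation":[0,0,0]},
    {"translation":[-0.06,0.18,0],"rotation":[0,0,0]},
    {"translation":[-0.07,0.21,0],"rotation":[0,0,0]},
    {"translation":[-0.08,0.24,0],"rotation":[0,0,0]}
  ]
}}

```text
t: 14.42
eef_pos: [0.4882, -0.0282, 0.0235]
ee_rot: [-3.141, 0.0, -2.821]
force: [4.0, -4.4, -4.1]
width: 0.0117
gripper_force: 25.0
```

Request:
{"name": "apply_moves", "arguments": {
  "steps": [
    {"translation":[-0.01,0.03,0],"rotation":[0,0,0]},
    {"translation":[-0.02,0.06,0],"rotation":[0,0,0]},
    {"translation":[-0.03,0.09,0],"rotation":[0,0,0]},
    {"translation":[-0.04,0.12,0],"rotation":[0,0,0]},
    {"translation":[-0.05,0.15,0],"rotation":[0,0,0]},
    {"translation":[-0.06,0.18,0],"rotation":[0,0,0]},
    {"translation":[-0.068,0.204,0],"rotation":[0,0,0]},
    {"translation":[-0.075,0.225,0],"rotation":[0,0,0]},
    {"translation":[-0.08,0.24,0],"rotation":[0,0,0]},
    {"translation":[-0.083,0.25,0],"rotation":[0,0,0]}
  ]
}}

```text
t: 15.25
eef_pos: [0.4677, 0.0342, 0.0235]
ee_rot: [-3.141, 0.001, -2.821]
force: [7.1, -6.7, -6.2]
width: 0.012
gripper_force: 25.0
```

```bash
python3 - <<'E'
from h import *
s=get_state();print(s['t'],s['eef_pos'],s['force'],s['width'])
g=(s['eef_pos'][:2]-np.array([.5082,-.0889]))@np.array([-.316,.9487]);print('pull',g)
import json
for n in('top','side','wrist'):cv2.imwrite(f'pics/{n}3.png',grab_frame(n))
m=cam('wrist');json.dump({k:(np.array(v).tolist() if not isinstance(v,(bool,str)) else v) for k,v in m.items()},open('w3.json','w'))
a=cv2.resize(cv2.imread('pics/top3.png')[150:230,250:410],None,fx=4.5,fy=4.5,interpolation=2)[:290,:720]
b=cv2.resize(cv2.imread('pics/side3.png')[165:255,250:410],None,fx=4.5,fy=4.5,interpolation=2)[50:360,:720]
cv2.imwrite('pics/c3.png',np.vstack([a,b]))
E
```

```text
15.25 [0.46770921 0.0342423  0.02353741] [ 7.09854191 -6.68594005 -6.23841465] 0.011987419417483765
pull 0.1296201869086411
```

View pics/c3.png

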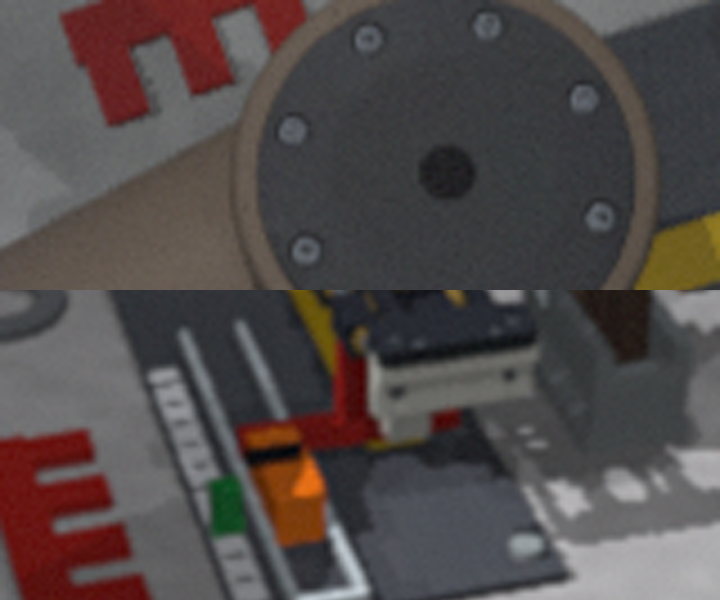

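The top view is covered by the arm. The side crop shows the rider against the bar, with its fin at (272,452). The fin is still a little short of the green marker, whose top is at about (226,483).

```bash
python3 - <<'E'
from h import *
s=cam('side');t=cam('top')
t0,o=np.radians(108.42),np.array([.52722,-.08354]);R=np.array([[np.cos(t0),-np.sin(t0)],[np.sin(t0),np.cos(t0)]])
G=lambda p:np.round((p[:,:2]-o)@R*1e3,1).tolist()
c=lambda u,v:np.array([250+u/4.5,165+(v-240)/4.5])
print('fin top edge',G(plane(s,np.array([c(247,445),c(298,440)]),.041)), 'fin base',G(plane(s,np.array([c(252,463),c(301,455)]),.036)))
print('marker top face',G(plane(s,np.array([c(210,482),c(237,476),c(213,492),c(241,487)]),.036)),'foot',G(plane(s,np.array([c(217,534),c(243,532)]),.006)))
for n,m in(('top',t),('side',s)):
    im=cv2.imread(f'pics/{n}0.png');h=cv2.cvtColor(im,cv2.COLOR_BGR2HSV);k=cv2.inRange(h,(50,70,30),(85,255,255))
    ys,xs=np.nonzero(k[170:240,280:320]);xs+=280;ys+=170
    print(n,len(xs),xs.mean(),ys.mean(),'bounds',xs.min(),xs.max(),ys.min(),ys.max())
    for z in(.006,.021,.036):print(z,G(plane(m,[[xs.mean(),ys.mean()]],z)))
    # scale corners etc: bed far corner in side
# bed corners in side crop2 (4x from 230,120)
d=lambda u,v:np.array([230+u/4,120+v/4])
print('side bed corners',G(plane(s,np.array([d(300,530),d(585,478),d(133,102)]),.006)),'wall end',G(plane(s,np.array([d(345,500),d(408,490)]),.015)))
import cv2 as cv
a=cv.resize(cv.imread('pics/side3.png')[190:250,280:340],None,fx=10,fy=10,interpolation=2);cv.imwrite('pics/c4.png',a)
E
```

```text
fin top edge [[156.3, -66.1], [159.1, -40.3]] fin base [[165.3, -65.9], [165.3, -40.5]]
marker top face [[175.2, -89.9], [174.0, -75.8], [183.8, -90.4], [183.5, -76.1]] foot [[178.9, -88.1], [180.9, -75.1]]
top 50 299.58 189.54 bounds 296 303 185 194
0.006 [[178.1, -85.4]]
0.021 [[178.1, -82.4]]
0.036 [[178.1, -79.4]]
side 94 300.06382978723406 223.68085106382978 bounds 296 304 217 230
0.006 [[155.6, -78.2]]
0.021 [[175.3, -82.5]]
0.036 [[195.1, -86.9]]
side bed corners [[258.1, -92.3], [257.6, 68.9], [-250.4, -91.6]] wall end [[251.0, -65.5], [252.0, -30.7]]
```

View pics/c4.png

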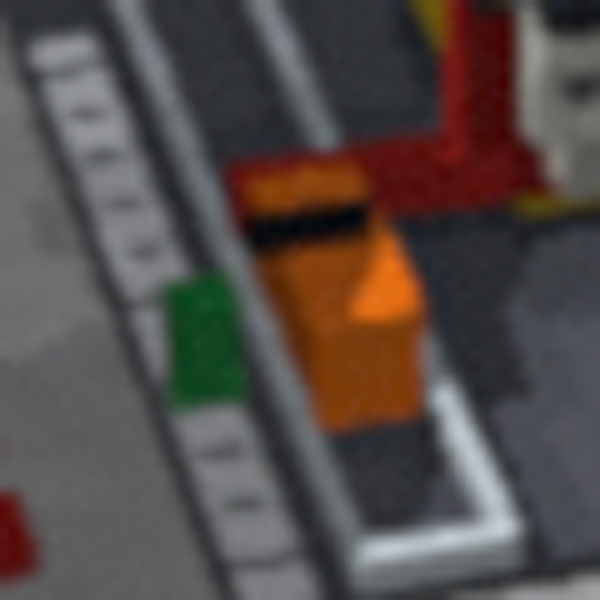

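Request:
{"name": "apply_moves", "arguments": {
  "steps": [
    {"translation":[-0.002,0.006,0],"rotation":[0,0,0]},
    {"translation":[-0.004,0.012,0],"rotation":[0,0,0]},
    {"translation":[-0.006,0.018,0],"rotation":[0,0,0]},
    {"translation":[-0.008,0.024,0],"rotation":[0,0,0]},
    {"translation":[-0.0095,0.0285,0],"rotation":[0,0,0]},
    {"translation":[-0.011,0.033,0],"rotation":[0,0,0]},
    {"translation":[-0.012,0.0355,0],"rotation":[0,0,0]},
    {"translation":[-0.0125,0.0375,0],"rotation":[0,0,0]},
    {"translation":[-0.0125,0.0375,0],"rotation":[0,0,0]},
    {"translation":[-0.0125,0.0375,0],"rotation":[0,0,0]}
  ]
}}

```text
t: 16.23
eef_pos: [0.4647, 0.0434, 0.0235]
ee_rot: [-3.141, 0.001, -2.821]
force: [6.4, -6.2, -5.2]
width: 0.0124
gripper_force: 25.0
```

```bash
python3 - <<'E'
from h import *
s=get_state();print(s['t'],s['eef_pos'],s['force'],s['width'],'pull',(s['eef_pos'][:2]-np.array([.5082,-.0889]))@np.array([-.316,.9487]))
im=grab_frame('side');cv2.imwrite('pics/side5.png',im)
m=cam('side');t0,o=np.radians(108.42),np.array([.52722,-.08354]);R=np.array([[np.cos(t0),-np.sin(t0)],[np.sin(t0),np.cos(t0)]])
G=lambda p:np.round((p[:,:2]-o)@R*1e3,1).tolist()
h=cv2.cvtColor(im,cv2.COLOR_BGR2HSV)
k=cv2.inRange(h,(50,70,30),(85,255,255));ys,xs=np.nonzero(k[200:245,280:320]);print('green',G(plane(m,[[xs.mean()+280,ys.mean()+200]],.021)))
for i in (3,5):
    g=cv2.imread(f'pics/side{i}.png')[:,:,2].astype(int)   # red channel: orange bright, fin dark
    for u in(308,310,312):
        v=np.arange(203,226);col=g[203:226,u];j=[a for a in v if g[a,u]<60 and a>=206 and a<222];print(i,u,j,G(plane(m,[[u,np.mean(j)]],.041)) if j else col)
a=cv2.resize(im[190:250,280:340],None,fx=10,fy=10,interpolation=2);cv2.imwrite('pics/c5.png',a)
E
```

```text
16.2333 [0.46473467 0.04335815 0.02353168] [ 6.43968395 -6.24325571 -5.15962746] 0.012378039476276107 pull 0.13920834914845123
green [[175.3, -82.5]]
3 308 [np.int64(211), np.int64(212), np.int64(213), np.int64(214)] [[165.6, -61.3]]
3 310 [np.int64(211), np.int64(212), np.int64(213)] [[164.9, -56.4]]
3 312 [np.int64(211), np.int64(212), np.int64(213)] [[166.2, -52.1]]
5 308 [np.int64(206), np.int64(214), np.int64(215), np.int64(216), np.int64(217)] [[169.7, -62.3]]
5 310 [np.int64(206), np.int64(214), np.int64(215), np.int64(216)] [[167.8, -57.2]]
5 312 [np.int64(213), np.int64(214), np.int64(215), np.int64(216)] [[175.5, -54.6]]
```

View pics/c5.png

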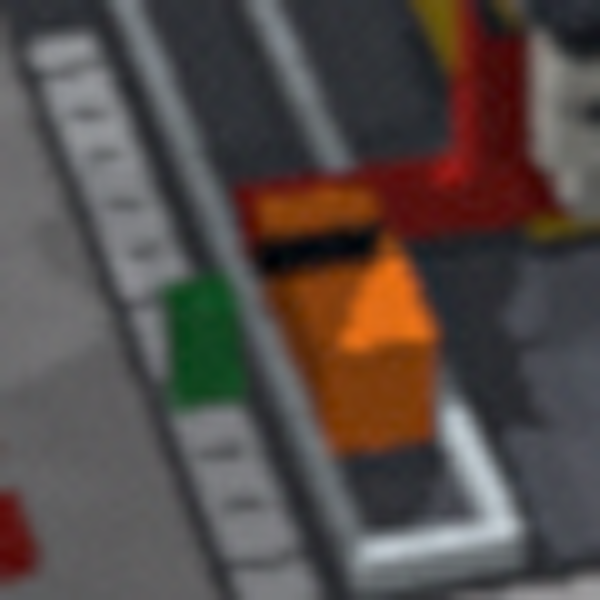

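The fin now sits level with the green block: about 175 mm for both in the side view, and 139.2 + 36 = 175.2 mm from the pull. I'll hold, then ease the slide back.

Request:
{"name": "apply_moves", "arguments": {
  "steps": [
    {"translation":[0,0,0],"rotation":[0,0,0]},
    {"translation":[0,0,0],"rotation":[0,0,0]},
    {"translation":[0,0,0],"rotation":[0,0,0]},
    {"translation":[0,0,0],"rotation":[0,0,0]},
    {"translation":[0,0,0],"rotation":[0,0,0]},
    {"translation":[0,0,0],"rotation":[0,0,0]},
    {"translation":[0,0,0],"rotation":[0,0,0]},
    {"translation":[0,0,0],"rotation":[0,0,0]},
    {"translation":[0,0,0],"rotation":[0,0,0]},
    {"translation":[0,0,0],"rotation":[0,0,0]}
  ]
}}

```text
t: 17.12
eef_pos: [0.4647, 0.0433, 0.0235]
ee_rot: [-3.141, 0.001, -2.821]
force: [6.0, -5.2, -5.6]
width: 0.0119
gripper_force: 25.0
```

Request:
{"name": "apply_moves", "arguments": {
  "steps": [
    {"translation":[0,0,0],"rotation":[0,0,0]},
    {"translation":[0,0,0],"rotation":[0,0,0]},
    {"translation":[0.002,-0.006,0],"rotation":[0,0,0]},
    {"translation":[0.006,-0.018,0],"rotation":[0,0,0]},
    {"translation":[0.012,-0.036,0],"rotation":[0,0,0]},
    {"translation":[0.019,-0.057,0],"rotation":[0,0,0]},
    {"translation":[0.026,-0.078,0],"rotation":[0,0,0]},
    {"translation":[0.033,-0.099,0],"rotation":[0,0,0]},
    {"translation":[0.04,-0.12,0],"rotation":[0,0,0]},
    {"translation":[0.047,-0.141,0],"rotation":[0,0,0]}
  ]
}}

```text
t: 17.95
eef_pos: [0.4764, 0.0079, 0.0236]
ee_rot: [-3.141, 0.001, -2.821]
force: [4.4, -4.7, -4.3]
width: 0.0121
gripper_force: 25.0
```

Request:
{"name": "apply_moves", "arguments": {
  "steps": [
    {"translation":[0.007,-0.021,0],"rotation":[0,0,0]},
    {"translation":[0.014,-0.042,0],"rotation":[0,0,0]},
    {"translation":[0.021,-0.063,0],"rotation":[0,0,0]},
    {"translation":[0.028,-0.084,0],"rotation":[0,0,0]},
    {"translation":[0.035,-0.105,0],"rotation":[0,0,0]},
    {"translation":[0.042,-0.126,0],"rotation":[0,0,0]},
    {"translation":[0.049,-0.147,0],"rotation":[0,0,0]},
    {"translation":[0.056,-0.168,0],"rotation":[0,0,0]},
    {"translation":[0.063,-0.189,0],"rotation":[0,0,0]},
    {"translation":[0.07,-0.21,0],"rotation":[0,0,0]}
  ]
}}

```text
t: 18.78
eef_pos: [0.4937, -0.045, 0.0235]
ee_rot: [3.142, 0.0, -2.821]
force: [1.5, -3.9, -3.9]
width: 0.012
gripper_force: 25.0
```

Request:
{"name": "apply_moves", "arguments": {
  "steps": [
    {"translation":[0.007,-0.021,0],"rotation":[0,0,0]},
    {"translation":[0.014,-0.042,0],"rotation":[0,0,0]},
    {"translation":[0.021,-0.063,0],"rotation":[0,0,0]},
    {"translation":[0.028,-0.084,0],"rotation":[0,0,0]},
    {"translation":[0.035,-0.105,0],"rotation":[0,0,0]},
    {"translation":[0.042,-0.126,0],"rotation":[0,0,0]},
    {"translation":[0.047,-0.141,0],"rotation":[0,0,0]},
    {"translation":[0.051,-0.153,0],"rotation":[0,0,0]},
    {"translation":[0.054,-0.162,0],"rotation":[0,0,0]},
    {"translation":[0.056,-0.168,0],"rotation":[0,0,0]}
  ]
}}

```text
t: 19.62
eef_pos: [0.5076, -0.087, 0.0236]
ee_rot: [3.142, -0.0, -2.822]
force: [1.5, -2.8, -2.9]
width: 0.0121
gripper_force: 25.0
```

Request:
{"name": "apply_moves", "arguments": {
  "steps": [
    {"translation":[0.0008,-0.0025,0],"rotation":[0,0,0]},
    {"translation":[0.0016,-0.005,0],"rotation":[0,0,0]},
    {"translation":[0.0022,-0.007,0],"rotation":[0,0,0]},
    {"translation":[0.0028,-0.0085,0],"rotation":[0,0,0]},
    {"translation":[0.0032,-0.0095,0],"rotation":[0,0,0]},
    {"translation":[0.0036,-0.011,0],"rotation":[0,0,0]},
    {"translation":[0.004,-0.012,0],"rotation":[0,0,0]},
    {"translation":[0.004,-0.012,0],"rotation":[0,0,0]},
    {"translation":[0.004,-0.012,0],"rotation":[0,0,0]},
    {"translation":[0.004,-0.012,0],"rotation":[0,0,0]}
  ]
}}

```text
t: 20.45
eef_pos: [0.5084, -0.0897, 0.0235]
ee_rot: [3.142, -0.0, -2.822]
force: [0.4, -2.8, -2.2]
width: 0.0121
gripper_force: 25.0
```

Request:
{"name": "apply_moves", "arguments": {
  "steps": [
    {"translation":[0.0002,-0.0008,0],"rotation":[0,0,0]},
    {"translation":[0.0004,-0.0016,0],"rotation":[0,0,0]},
    {"translation":[0.0007,-0.0024,0],"rotation":[0,0,0]},
    {"translation":[0.001,-0.0032,0],"rotation":[0,0,0]},
    {"translation":[0.0013,-0.004,0],"rotation":[0,0,0]},
    {"translation":[0.0016,-0.0048,0],"rotation":[0,0,0]},
    {"translation":[0.0019,-0.0056,0],"rotation":[0,0,0]},
    {"translation":[0.002,-0.006,0],"rotation":[0,0,0]},
    {"translation":[0.002,-0.006,0],"rotation":[0,0,0]},
    {"translation":[0.002,-0.006,0],"rotation":[0,0,0]}
  ]
}}

```text
t: 21.28
eef_pos: [0.5088, -0.0909, 0.0235]
ee_rot: [3.141, -0.0, -2.822]
force: [-3.1, 5.6, 1.7]
width: 0.0119
gripper_force: 25.0
```

The force has flipped, so the slide is on its home stop. Next I open the fingers and lift clear.

Request:
{"name": "apply_moves", "arguments": {
  "steps": [
    {"translation":[0,0,0],"rotation":[0,0,0]},
    {"translation":[0,0,0],"rotation":[0,0,0]},
    {"translation":[0,0,0],"rotation":[0,0,0]},
    {"translation":[0,0,0],"rotation":[0,0,0]},
    {"translation":[0,0,0],"rotation":[0,0,0]},
    {"translation":[0,0,0],"rotation":[0,0,0]},
    {"translation":[0,0,0],"rotation":[0,0,0]},
    {"translation":[0,0,0],"rotation":[0,0,0]},
    {"translation":[0,0,0],"rotation":[0,0,0]},
    {"translation":[0,0,0],"rotation":[0,0,0]}
  ],
  "jaw": -1
}}

```text
t: 22.12
eef_pos: [0.5091, -0.0912, 0.0236]
ee_rot: [-3.142, 0.0, -2.822]
force: [0.2, 0.2, 0.2]
width: 0.0725
gripper_force: 0.0
```

Request:
{"name": "apply_moves", "arguments": {
  "steps": [
    {"translation":[0,0,0.03],"rotation":[0,0,0]},
    {"translation":[0,0,0.08],"rotation":[0,0,0]},
    {"translation":[0,0,0.16],"rotation":[0,0,0]},
    {"translation":[0,0,0.24],"rotation":[0,0,0]},
    {"translation":[0,0,0.34],"rotation":[0,0,0]},
    {"translation":[0,0,0.44],"rotation":[0,0,0]},
    {"translation":[0,0,0.54],"rotation":[0,0,0]},
    {"translation":[0,0,0.64],"rotation":[0,0,0]},
    {"translation":[-0.02,-0.04,0.74],"rotation":[0,0,0]},
    {"translation":[-0.04,-0.1,0.82],"rotation":[0,0,0]}
  ]
}}

```text
t: 22.95
eef_pos: [0.4993, -0.1159, 0.2314]
ee_rot: [-3.141, 0.002, -2.82]
force: [1.1, 0.0, 0.1]
width: 0.0873
gripper_force: 0.0
```

Request:
{"name": "apply_moves", "arguments": {
  "steps": [
    {"translation":[-0.03,-0.1,0],"rotation":[0,0,0]},
    {"translation":[-0.06,-0.2,0],"rotation":[0,0,0]},
    {"translation":[-0.09,-0.3,0],"rotation":[0,0,0]},
    {"translation":[-0.12,-0.4,0],"rotation":[0,0,0]},
    {"translation":[-0.15,-0.5,0],"rotation":[0,0,0]},
    {"translation":[-0.18,-0.6,0],"rotation":[0,0,0]},
    {"translation":[-0.21,-0.7,0],"rotation":[0,0,0]},
    {"translation":[-0.24,-0.8,0],"rotation":[0,0,0]},
    {"translation":[-0.27,-0.9,0],"rotation":[0,0,0]},
    {"translation":[-0.3,-1.0,0],"rotation":[0,0,0]}
  ]
}}

```text
t: 23.78
eef_pos: [0.4233, -0.3674, 0.2293]
ee_rot: [-3.141, 0.0, -2.821]
force: [0.2, 0.3, -0.6]
width: 0.0879
gripper_force: 0.0
```

```bash
python3 - <<'E'
from h import *
s=get_state();print(s['t'],s['eef_pos'],s['force'])
im=grab_frame('top');cv2.imwrite('pics/top6.png',im)
cv2.imwrite('pics/c6.png',cv2.resize(im[110:270,140:420],None,fx=2.8,fy=2.8,interpolation=2))
E
```

```text
23.7833 [ 0.42330317 -0.36736593  0.22927437] [ 0.22701322  0.28939362 -0.55071748]
```

View pics/c6.png

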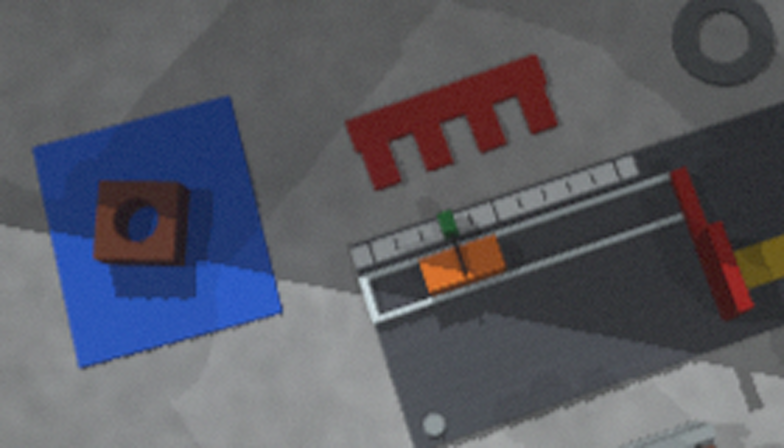

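The final top view shows the nut flat on the mat at crop (140,222). The fin at (460,255) lines up with the green marker at (448,222), and the slide is home at (710,245). The template and washer have not moved.

```bash
python3 -c "
from station import *
print(job_done())"
```

```text
the job is handed in; nothing more can be done
None
```

The job is handed in, at about 24 s of the 69 s allowed: the nut lies flat on the blue mat, the rider's pointer stands level with the green marker (to about 2 mm by measurement), and the slide was held there for about a second, then eased back to its home stop.

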